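# Tap a bearing cup home

## Task

A steel bearing cup has been started by hand in the bore of the bolted-down housing, a little askew. Pick up the brass drift that stands on the bench and tap the cup home with it, a little at a time round the rim so that the cup goes in square and never cocks over; do not touch the cup with the gripper and do not hammer hard on it. When the cup is fully home on its shoulder, rim flush with the housing face all round, stand the drift upright on the bench again, off the housing and its plate, and leave the other things alone.

Things in the scene. Friction and masses are not known exactly. Their poses are not given: they have to be found in the camera images.
- housing: Grey cast bearing housing, fixed: a 150 x 150 x 8 mm dark steel plate on the bench, on it a 124 mm square flange with a bolt at each corner (bolt tops 34 mm above the bench) and a round boss, 106 mm in diameter, whose flat machined face is 50 mm above the bench. Origin: on the bore's axis, at bench height; z up.
- bore_mouth (a point): Centre of the bore's mouth in the housing's face, 50 mm above the bench. The bore is 69.6 mm in diameter and goes straight down; 8 sprung steel waves (a tolerance ring) stand out of its wall, 6 mm below the face, and grip the cup all round, so that it moves only when pushed.
- seat (a point): Centre of the bore's flat shoulder, 20 mm below the face (30 mm above the bench), on which the cup must bed. The shoulder leaves a 54 mm hole, 8 mm deeper.
- cup: Steel bearing cup: a plain ring, outer diameter 66 mm, 20 mm high, about 0.2 kg, started 8 to 11 mm deep in the bore within 3 degrees of upright. Steady pushes of 10 to 20 N on one place of the rim (it differs each time) sink that side; the far side stays about where it is, so 4 mm at one side tips it by 4 degrees. Beyond 7 degrees it is cocked. Origin: centre of its underside; z along its axis, up.
- cup_rim (a point): Centre of the cup's flat top rim, 20 mm above its origin along its axis; the rim lies 26 to 32 mm from this point all round. It starts 9 to 12 mm above the housing's face. When the cup is home, the rim is flush with the face and yields no further.
- drift: Plain round brass bar, 20 mm in diameter, 120 mm long, about 0.3 kg, standing upright on the bench on a flat end. Origin: centre of its lower end; z along the bar, up.
- oil_can: Pump oiler with a tall spout, 61 mm in diameter, 150 mm high, standing on the bench; a bystander. It and the drift may have changed places. Origin: centre of its underside.
- vee_block: Ground steel vee block, 50 x 44 x 32 mm, on the bench; a bystander. Origin: centre of its underside.
- rotor: Motor armature with a shaft, 40 x 115 x 40 mm, lying on the bench; a bystander. Origin: centre of its underside.
- grease_tube: Grease tube, 51 x 181 x 34 mm, lying on the bench; a bystander. Origin: centre of its underside.
Things that resemble listed ones, but are neither listed nor needed, are in the scene too. What is shaped like the drift but green or pink is not meant. Several things have the shape of the cup; the one meant has the colours described above.

How it is judged:
On the way:
1. the cup is home on the shoulder and square (z of cup in the frame of housing below 0.0312 m and angle between cup's own z axis and vertical below 0.03 rad), for 0.2 s.
At the end, for the whole second after the job is handed in: The cup lies on the shoulder of the bore (its underside within 1.2 mm of it, so its rim is flush with the face) and within 1.7 degrees of square; the drift stands upright on the bench, off the housing's plate, released and at rest (all of step 1 and height (world z) of drift between -0.004 and 0.004 m and angle between drift's own z axis and vertical below 0.05 rad and linear speed of each of drift, cup below 0.01 m/s); the robot touches nothing.
It fails at once if the cup cocks over by more than 7 degrees (angle between cup's own z axis and vertical above 0.122 rad).
It fails at once if the gripper touches the cup (contact force between the fingers and cup above 0.5 N).
It fails at once if the drift strikes or presses the cup with more than 90 N (contact force between drift and cup above 90 N).
It fails at once if a bystander is moved by more than 25 mm (distance of any of oil_can, vee_block, rotor, grease_tube from where it was at the start of the episode above 0.025 m).
It also fails if it takes over 61 s, if anything falls off the work surface, if the arm or the gripper's body presses on something with over 40 N, if the wrist force passes 120 N, or if a joint passes its speed limit or range.

## Robot

A 6-joint arm with a two-finger parallel gripper is mounted at the origin on a cart in front of the work surface, level with it; the furniture and walls round the work are solid. World frame = base frame: x ahead of the robot, y to its left, z up, the work surface at z = 0. Lengths are in m, angles in rad, forces in N, time in s.
With the tool pointing down it reaches from about 0.35 to 0.775 m from the base axis. Payload 5.5 kg.
Tool frame: the origin (TCP) lies between the finger pads; the fingertips stand 8 mm ahead of it and the grasp point (between the pads) lies 11 mm behind it; z points along the fingers, y is the line along which they close (so a half turn about z gives the same grasp; the last joint's range is limited). The gripper opens to 85 mm and grips with 20 to 120 N. Pads are 22 mm wide; open, the fingers measure 114 mm over their backs; the gripper's body (76 mm by 85 mm) begins 54 mm behind the grasp point. The pads swing forward as they close: fully open they stand 13 mm farther back than shut.
Start: joints at [-1.449, 0.313, 0.046, 1.304, 0, 1.431], TCP at [0.149, -0.555, 0.239] pointing down, gripper open.
Joint ranges: [-2.76, 2.76], [-0.86, 1.69], [-1.03, 1.26], [-2.2, 2.34], [-1.47, 1.5], [-3.14, 3.14]. Speed limits (rad/s): [2.57, 2.57, 3.14, 3.14, 3.14, 3.14].

## Interface

Orientations are given as a unit quaternion [w, x, y, z].
In Python, from workcell import status, vision, job gives the robot as it stands. The module is installed in compiled form; this text tells all that it offers.
- The arm moves only by the tool apply_moves, never from a script. Its argument "moves" is one flat list of numbers, 6 for each row, row after row: the shift along the world's x, y, z in units of 25 mm (1.0 is 25 mm), then the turn, a rotation vector about the world's x, y, z in rad. In form: [x, y, z, rx, ry, rz, x, y, z, rx, ry, rz, ...]. A call has 1 to 20 rows; each row is the pose to reach, as a shift and turn from the pose commanded when the call began; what a row does not reach only later rows make up. A row lasts 1/12 s, in which the tool goes at most 41.7 mm and 7.16 degrees, less where a joint would pass 70% of its speed; a pose out of reach is approached as far as the arm can. A call with a gripper value outside its range is refused whole. "claw" is the opening in per cent of the stroke, from 0 (shut) to 100 (fully open), set as the call begins (left out, the last holds). The fingers move at their own pace and stop on an object; "newtons" is the grip in N (left out, the last holds). Time passes only in rows, so rows that repeat a pose let the fingers close. It gives the time, the measured TCP pose, the force, the opening and the grip force at its end, in the units of the state.
- status.get_state(): the state, without advancing time (a new reading comes with each control period).
- vision.read_camera(name): name is "scene" or "top" or "wrist"; returns a dict with "image" (400x640x3 uint8, blue, green, red), "camera_matrix" (3x3 intrinsics, pixels), "camera_from_world" (4x4, takes a point from world to camera coordinates). Camera axes: x right, y down, z forward; pixel columns grow to the right and rows downward; lengths in m; the calibration is good to about 2 mm. A picture is of the moment at which its call begins. There is no depth.
- job.hand_in(): hands the job in; it is judged then, once.
The state is a dict: "clock": time; "joint_pos": joint angles; "qvel": joint speeds; "tau": joint torques, N m; "tcp_pos": TCP position; "orientation": TCP orientation; "wrist_force": force on the tool from outside, world axes, zero at the start; "ft_torque": the same for the moment, N m; "finger_gap": finger opening in m; "grip_force": force on a finger pad.
Only numpy, scipy, OpenCV 4.12 (cv2) and the standard library are available. Lean on these libraries where they do the work, as an engineer would, in place of code of your own. Each camera call takes 0.05 s, during which the arm holds its last target. There are 200 camera calls.

## Working session

There is one attempt and no reset: what is moved stays moved. The work goes in short steps, Python scripts to look and compute and a tool call to move; the robot and the scene stay as the last step left them, time stands still between calls to the robot, and variables do not carry over. Pictures are saved under pics/ and viewed, at most 10 in all, crops included, and the job is handed in when it is done.

Besides the shell and the picture viewer there is one more tool, called as name(argument=value, ...), one argument or row to a line, values as JSON. apply_moves: Moves the arm, as the interface text tells. Its arguments: {"type":"object","properties":{"moves":{"type":"array","items":{"type":"number"}},"claw":{"type":"number"},"newtons":{"type":"number"}},"required":["moves"]}

```bash
mkdir -p pics
cat > h.py <<'E'
import numpy as np, cv2
from workcell import status, vision, job
def cam(n):
    r=vision.read_camera(n); return r["image"],np.array(r["camera_matrix"]),np.array(r["camera_from_world"])
def ray(u,v,z,K,T):
    R,t=T[:3,:3],T[:3,3]; d=R.T@np.linalg.inv(K)@[u,v,1]; c=-R.T@t
    return c+d*(z-c[2])/d[2]
def proj(p,K,T):
    q=K@(T[:3,:3]@np.array(p)+T[:3,3]); return q[:2]/q[2]
E
python3 - <<'E'
from h import *
for n in("top","scene"):
    im,K,T=cam(n); cv2.imwrite(f"pics/{n}0.png",im); np.savez(n+"0.npz",im=im,K=K,T=T)
    print(n,K.round(1).tolist(),(-T[:3,:3].T@T[:3,3]).round(3),T[:3,:3].round(2).tolist())
print(status.get_state())
E
```

```text
top [[416.3, 0.0, 325.2], [0.0, 416.3, 203.8], [0.0, 0.0, 1.0]] [ 0.413 -0.114  1.223] [[0.01, -1.0, -0.01], [-1.0, -0.0, -0.07], [0.07, 0.01, -1.0]]
scene [[476.8, 0.0, 311.3], [0.0, 476.8, 199.5], [0.0, 0.0, 1.0]] [-0.036  0.544  0.924] [[-0.77, -0.64, 0.01], [-0.45, 0.53, -0.72], [0.46, -0.56, -0.69]]
{'clock': 0.1, 'joint_pos': array([-1.44859958e+00,  3.13963509e-01,  4.50814367e-02,  1.30357815e+00,
       -1.14690959e-05,  1.43120558e+00]), 'qvel': array([ 0.00032214, -0.00205379,  0.00135521,  0.00016478, -0.00026772,
       -0.00053795]), 'tau': array([ 2.05807984e-03, -4.81727493e+01,  2.99242991e+01,  1.29340179e-02,
       -7.19787340e-05,  1.00228817e-05]), 'tcp_pos': array([ 0.14875295, -0.55497173,  0.23847172]), 'orientation': array([-8.31965389e-04,  9.91445294e-01,  1.30520255e-01,  1.50102483e-06]), 'wrist_force': array([-0.28540223,  0.11803907, -0.1839909 ]), 'ft_torque': array([ 0.01277281, -0.01031883, -0.03230456]), 'grip_force': 0.0, 'finger_gap': 0.08546908923453965}
```

View pics/top0.png

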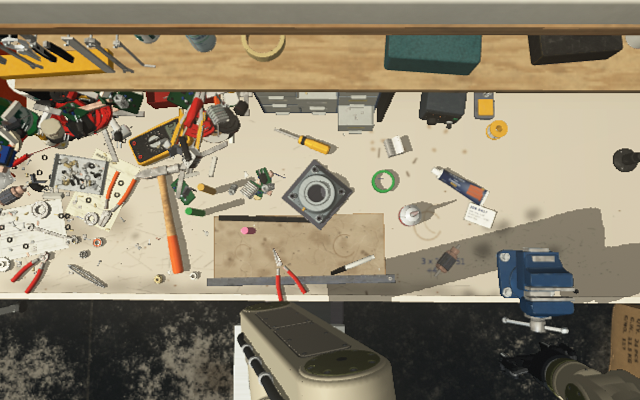

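View pics/scene0.png

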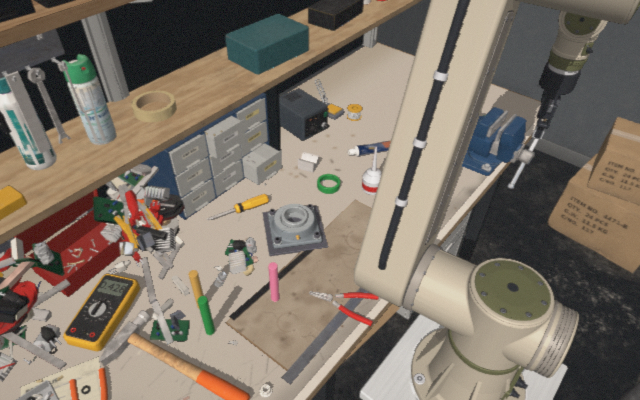

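Lookalikes for the drift: brass bar top(205,188)/scene(196,285), green bar top(195,211)/scene(206,315), pink bar top(247,230)/scene(274,282). I choose the brass one. For the cup: steel ring in the housing at top(316,193), green ring at (385,181), orange ring at (497,129). I choose the steel one. One close crop to check.

Run:
```python
from h import *
a=np.load("top0.npz")["im"];b=np.load("scene0.npz")["im"]
f=lambda im,u0,v0,w,h,s:cv2.resize(im[v0:v0+h,u0:u0+w],None,fx=s,fy=s,interpolation=cv2.INTER_CUBIC)
A=f(a,180,150,180,60,4.4)[:,:790]; B=f(b,170,180,176,150,2)
C=f(b,255,190,80,66,4.5)[:300,:]
r=np.zeros((564+36,792,3),np.uint8); r[:264,:790]=A[:264]; r[264:564,:352]=B; r[264:264+C.shape[0],360:360+C.shape[1]]=C
cv2.imwrite("pics/crop1.png",r)
```

```text
(no output)
```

View pics/crop1.png

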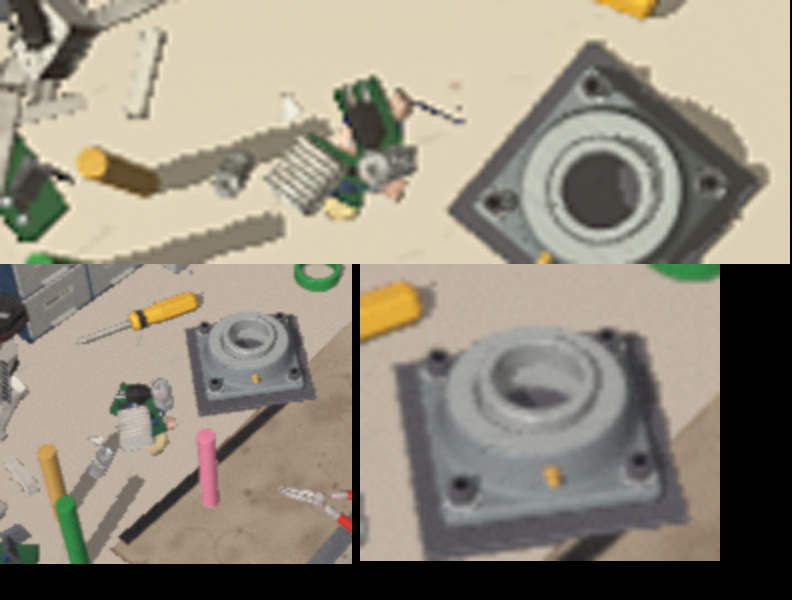

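Run:
```python
from h import *
d=np.load("top0.npz");K,T=d["K"],d["T"];e=np.load("scene0.npz")
P=lambda u,v:(180+u/4.4,150+v/4.4)
for n,u,v,z in[("top",93,165,.12),("base",148,183,.0),("rim",600,190,.061),("boss",602,187,.05),("pl",450,210,.008),("pt",592,42,.008),("pr",763,178,.008)]:
    print(n,ray(*P(u,v),z,K,T).round(4))
print("green",ray(189,211,.12,K,T).round(3),"pink",ray(245,230,.12,K,T).round(3))
K,T=e["K"],e["T"]
S=lambda u,v:(170+u/2,180+v/2-132)
print("s top",ray(*S(47,452),.12,K,T).round(4)); 
S=lambda u,v:(255+u/4.5,190+(v-264)/4.5)
print("s rim",ray(*S(541,-0+377),.061,K,T).round(4), ray(255+(541-360)/4.5,190+(377-264)/4.5,.061,K,T).round(4))
```

```text
top [0.5346 0.2282 0.12  ]
base [0.5358 0.228  0.    ]
rim [ 0.5264 -0.078   0.061 ]
boss [ 0.5294 -0.079   0.05  ]
pl [0.5177 0.0235 0.008 ]
pt [ 0.6312 -0.0704  0.008 ]
pr [ 0.54  -0.185  0.008]
green [0.472 0.259 0.12 ] pink [0.422 0.109 0.12 ]
s top [0.5355 0.2311 0.12  ]
s rim [ 0.3722 -0.2084  0.061 ] [ 0.5257 -0.0773  0.061 ]
```

apply_moves(
  moves=[12, 16, 0, 0, 0, 1.3, 12, 16, 0, 0, 0, 1.3, 12, 16, 0, 0, 0, 1.3, 12, 16, 0, 0, 0, 1.3, 12, 16, 0, 0, 0, 1.3, 12, 16, 0, 0, 0, 1.3, 12, 16, 0, 0, 0, 1.3, 12, 16, 0, 0, 0, 1.3, 12, 16, 0, 0, 0, 1.3, 12, 16, 0, 0, 0, 1.3, 12, 16, 0, 0, 0, 1.3, 15.4, 31.36, 0, 0, 0, 2.618, 15.4, 31.36, 0, 0, 0, 2.618, 15.4, 31.36, 0, 0, 0, 2.618, 15.4, 31.36, 0, 0, 0, 2.618, 15.4, 31.36, 0, 0, 0, 2.618, 15.4, 31.36, 0, 0, 0, 2.618, 15.4, 31.36, 0, 0, 0, 2.618, 15.4, 31.36, 0, 0, 0, 2.618, 15.4, 31.36, 0, 0, 0, 2.618],
  claw=100,
)

```text
clock: 1.77
tcp_pos: [0.5192, 0.176, 0.239]
orientation: [-0.0, 0.222, 0.975, -0.0]
wrist_force: [0.9, -0.9, 0.1]
finger_gap: 0.0854
grip_force: 0.0
```

apply_moves(
  moves=[0.6, 2.1, 0, 0, 0, 0.18, 0.6, 2.1, 0, 0, 0, 0.18, 0.6, 2.1, 0, 0, 0, 0.18, 0.6, 2.1, 0, 0, 0, 0.18],
)

```text
clock: 2.1
tcp_pos: [0.5339, 0.2269, 0.2384]
orientation: [-0.001, 0.137, 0.991, -0.001]
wrist_force: [-1.2, -0.6, 0.2]
finger_gap: 0.0856
grip_force: 0.0
```

Run:
```python
from h import *
im,K,T=cam("wrist"); cv2.imwrite("pics/w1.png",im); np.savez("w1.npz",im=im,K=K,T=T)
s=status.get_state();print(s["tcp_pos"],s["orientation"],s["joint_pos"]);print((-T[:3,:3].T@T[:3,3]).round(3),proj([.535,.229,.12],K,T),proj([.535,.229,0],K,T))
```

```text
[0.53380093 0.22597435 0.23866908] [-7.09802496e-04  1.37438016e-01  9.90509991e-01 -4.95172262e-04] [ 2.62185350e-01  3.23986463e-01  5.95640679e-02  1.30806715e+00
 -3.59246074e-04  5.37934594e-01]
[0.465 0.247 0.373] [322.64634828 200.23532508] [322.20980315 176.22884246]
```

View pics/w1.png

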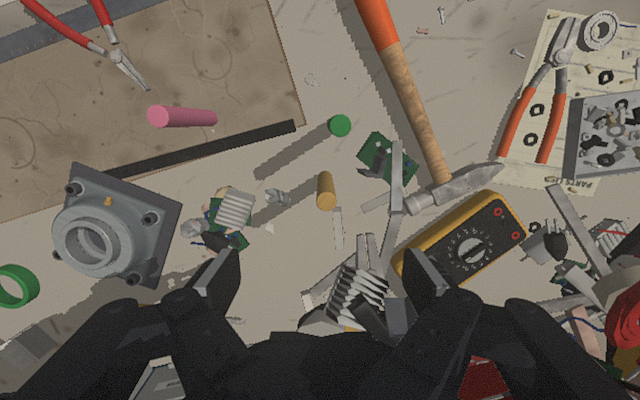

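Brass drift alone between the fingers' line: top face near (327,204), base near (323,178); green bar at (339,125) is well clear.

Run:
```python
from h import *
d=np.load("w1.npz");im,K,T=d["im"],d["K"],d["T"]
hsv=cv2.cvtColor(im,cv2.COLOR_BGR2HSV)[160:220,300:350]
m=cv2.inRange(hsv,(12,110,60),(28,255,255));n,l,s,c=cv2.connectedComponentsWithStats(m)
i=1+s[1:,4].argmax();ys,xs=np.where(l==i);print(s[i]+[300,160,0,0,0],c[i]+[300,160])
for v in range(ys.min(),ys.max()+1,4):print(v+160,xs[ys==v].min()+300,xs[ys==v].max()+300)
print(ray(327,203,.12,K,T))
R=T[:3,:3]
from scipy.optimize import minimize
# fit: silhouette of cylinder
a=np.linspace(0,6.3,40)
def mask(p):
    q=np.array([proj([p[0]+.01*np.cos(t),p[1]+.01*np.sin(t),z],K,T) for z in(0,.12) for t in a])
    M=np.zeros(im.shape[:2],np.uint8);cv2.fillConvexPoly(M,cv2.convexHull((q*16).round().astype(np.int32)),255,shift=4);return M[160:220,300:350]>0
g=l==i
best=min(((mask((x,y))!=g).sum(),x,y) for x in np.arange(.527,.544,.001) for y in np.arange(.22,.238,.001))
print(best,g.sum())
```

```text
[317 171  19  40 529] [326.16635161 192.76181474]
171 324 325
175 320 330
179 322 331
183 318 332
187 321 333
191 322 333
195 318 334
199 317 335
203 317 335
207 319 332
[0.53878375 0.2322827  0.12      ]
(np.int64(192), np.float64(0.536), np.float64(0.233)) 529
```

apply_moves(
  moves=[0.11, 0.18, 0, 0, 0, 0, 0.11, 0.18, -2, 0, 0, 0, 0.11, 0.18, -3.5, 0, 0, 0, 0.11, 0.18, -5, 0, 0, 0, 0.11, 0.18, -6, 0, 0, 0, 0.11, 0.18, -6.58, 0, 0, 0, 0.11, 0.18, -6.58, 0, 0, 0, 0.11, 0.18, -6.58, 0, 0, 0],
)

```text
clock: 2.82
tcp_pos: [0.5368, 0.2296, 0.0746]
orientation: [-0.001, 0.138, 0.99, -0.0]
wrist_force: [0.6, -0.1, 1.3]
finger_gap: 0.0859
grip_force: 0.0
```

apply_moves(
  moves=[0, 0, 0, 0, 0, 0, 0, 0, 0, 0, 0, 0, 0, 0, 0, 0, 0, 0, 0, 0, 0, 0, 0, 0, 0, 0, 0, 0, 0, 0, 0, 0, 0, 0, 0, 0, 0, 0, 0, 0, 0, 0, 0, 0, 0, 0, 0, 0, 0, 0, 0, 0, 0, 0, 0, 0, 0, 0, 0, 0, 0, 0, 0, 0, 0, 0, 0, 0, 0, 0, 0, 0],
  claw=0,
  newtons=90,
)

```text
clock: 3.82
tcp_pos: [0.5377, 0.231, 0.0758]
orientation: [0.001, 0.137, 0.991, 0.0]
wrist_force: [-0.9, -0.2, 6.0]
finger_gap: 0.0179
grip_force: 87.6
```

Run:
```python
from h import *
s=status.get_state();print(s["clock"],s["tcp_pos"],s["orientation"],s["finger_gap"],s["wrist_force"],s["ft_torque"])
```

```text
3.8167 [0.53771346 0.23100888 0.07577289] [7.63477164e-04 1.36914852e-01 9.90582489e-01 2.71081806e-04] 0.017939928488678765 [-0.86022093 -0.22674487  5.9944258 ] [-0.1538736   0.17285218  0.01006755]
```

apply_moves(
  moves=[0, 0, 1, 0, 0, 0, 0, 0, 2.5, 0, 0, 0, 0, 0, 4, 0, 0, 0, 0, 0, 5, 0, 0, 0, -0.2, -1.5, 5, 0, 0, 0, -0.4, -3, 5, 0, 0, 0, -0.4, -4.5, 5, 0, 0, 0, -0.4, -6, 5, 0, 0, 0, -0.4, -7.5, 5, 0, 0, 0, -0.4, -9, 5, 0, 0, 0, -0.4, -9, 5, 0, 0, 0, -0.4, -9, 5, 0, 0, 0, -0.4, -9, 5, 0, 0, 0],
)

```text
clock: 4.9
tcp_pos: [0.5267, 0.0059, 0.1993]
orientation: [-0.001, 0.137, 0.991, 0.0]
wrist_force: [0.7, 0.5, -1.4]
finger_gap: 0.0183
grip_force: 88.8
```

Run:
```python
from h import *
im,K,T=cam("wrist"); cv2.imwrite("pics/w2.png",im); np.savez("w2.npz",im=im,K=K,T=T)
s=status.get_state();print(s["tcp_pos"],s["orientation"],s["finger_gap"],s["wrist_force"]);p=s["tcp_pos"]
print(proj([.528,-.079,.05],K,T),proj(p-[0,0,.0755],K,T))
```

```text
[0.52672658 0.00652657 0.19935995] [-6.01243984e-04  1.36712199e-01  9.90610588e-01  2.77529568e-04] 0.01798695395765746 [ 0.85130302  0.21397261 -2.72432863]
[245.40853654 213.4739122 ] [320.72047881 214.14072539]
```

View pics/w2.png

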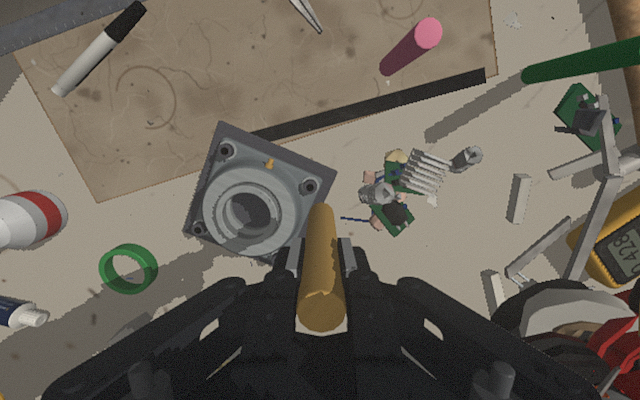

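Housing boss centred near (245,213), cup rim near (248,210), drift's lower end near (319,212); green ring at (128,268) is apart. I overlay the model to check and measure drift and cup.

Run:
```python
from h import *
d=np.load("w2.npz");im,K,T=d["im"],d["K"],d["T"]
s=5;u0,v0=180,150
big=cv2.resize(im[v0:v0+120,u0:u0+160],None,fx=s,fy=s,interpolation=cv2.INTER_CUBIC)
def circ(c,r,z,col):
    q=np.array([proj([c[0]+r*np.cos(t),c[1]+r*np.sin(t),z],K,T) for t in np.linspace(0,2*np.pi,60)])
    cv2.polylines(big,[(((q-[u0,v0])+.5)*s-.5).round().astype(np.int32)],True,col,1)
C=(.528,-.079)
circ(C,.053,.05,(0,0,255));circ(C,.0348,.05,(0,255,0));circ(C,.033,.0605,(255,0,0));circ(C,.026,.0605,(255,0,255))
circ((.5267,.0062),.01,.1238,(255,255,0))
cv2.imwrite("pics/w2b.png",big)
```

```text
(no output)
```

View pics/w2b.png

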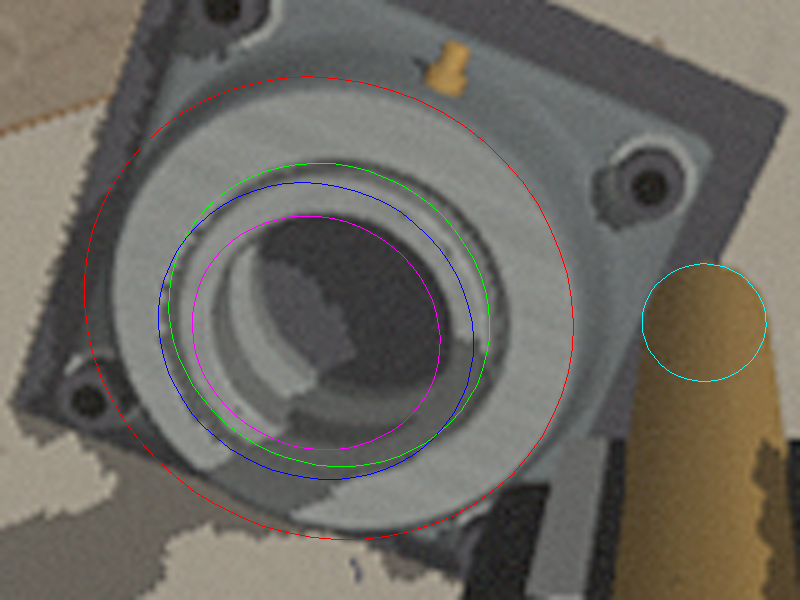

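apply_moves(
  moves=[0.05, -1, 0, 0, 0, 0, 0.05, -2, 0, 0, 0, 0, 0.05, -3.31, -0.5, 0, 0, 0, 0.05, -3.31, -1.5, 0, 0, 0, 0.05, -3.31, -2.24, 0, 0, 0, 0.05, -3.31, -2.24, 0, 0, 0, 0.05, -3.31, -2.24, 0, 0, 0, 0.05, -3.31, -2.24, 0, 0, 0],
  newtons=120,
)

```text
clock: 5.62
tcp_pos: [0.529, -0.0758, 0.1447]
orientation: [0.0, 0.136, 0.991, 0.0]
wrist_force: [0.5, 0.1, -2.3]
finger_gap: 0.0177
grip_force: 117.5
```

apply_moves(
  moves=[0.88, 0, 0, 0, 0, 0, 0.88, 0, 0, 0, 0, 0, 0.88, 0, -0.1, 0, 0, 0, 0.88, 0, -0.2, 0, 0, 0, 0.88, 0, -0.28, 0, 0, 0, 0.88, 0, -0.28, 0, 0, 0, 0.88, 0, -0.28, 0, 0, 0],
)

```text
clock: 6.2
tcp_pos: [0.55, -0.0768, 0.1369]
orientation: [-0.0, 0.137, 0.991, 0.0]
wrist_force: [0.1, 0.2, -2.2]
finger_gap: 0.0178
grip_force: 117.6
```

apply_moves(
  moves=[0, 0, -0.04, 0, 0, 0, 0, 0, -0.08, 0, 0, 0, 0, 0, -0.08, 0, 0, 0],
)

```text
clock: 6.45
tcp_pos: [0.5505, -0.077, 0.1355]
orientation: [0.0, 0.137, 0.991, 0.0]
wrist_force: [-1.3, 0.6, 2.8]
finger_gap: 0.0178
grip_force: 117.7
```

apply_moves(
  moves=[0, 0, 0.28, 0, 0, 0, -1.76, 0, 0.28, 0, 0, 0, -1.76, 0, 0.28, 0, 0, 0, -1.76, 0, 0.15, 0, 0, 0, -1.76, 0, 0.04, 0, 0, 0, -1.76, 0, 0, 0, 0, 0, -1.76, 0, 0, 0, 0, 0],
)

```text
clock: 7.03
tcp_pos: [0.5071, -0.0772, 0.1353]
orientation: [0.0, 0.137, 0.991, -0.0]
wrist_force: [-1.6, 0.9, 0.9]
finger_gap: 0.0171
grip_force: 117.8
```

apply_moves(
  moves=[0, 0, 0.28, 0, 0, 0, 0.88, 0.88, 0.28, 0, 0, 0, 0.88, 0.88, 0.28, 0, 0, 0, 0.88, 0.88, 0.15, 0, 0, 0, 0.88, 0.88, 0.04, 0, 0, 0, 0.88, 0.88, 0, 0, 0, 0, 0.88, 0.88, 0, 0, 0, 0],
)

```text
clock: 7.62
tcp_pos: [0.528, -0.0551, 0.1345]
orientation: [-0.0, 0.137, 0.991, 0.0]
wrist_force: [0.4, 0.2, -2.8]
finger_gap: 0.0174
grip_force: 118.4
```

apply_moves(
  moves=[0, 0, 0.28, 0, 0, 0, 0, -1.76, 0.28, 0, 0, 0, 0, -1.76, 0.28, 0, 0, 0, 0, -1.76, 0.15, 0, 0, 0, 0, -1.76, 0.04, 0, 0, 0, 0, -1.76, 0, 0, 0, 0, 0, -1.76, 0, 0, 0, 0],
)

```text
clock: 8.2
tcp_pos: [0.5281, -0.0987, 0.1349]
orientation: [-0.0, 0.137, 0.991, -0.0]
wrist_force: [-0.0, -1.7, -0.7]
finger_gap: 0.0175
grip_force: 118.8
```

apply_moves(
  moves=[0, 0, -0.03, 0, 0, 0, 0, 0, -0.06, 0, 0, 0, 0, 0, -0.06, 0, 0, 0, 0, 0, -0.06, 0, 0, 0],
)

```text
clock: 8.53
tcp_pos: [0.5286, -0.0988, 0.1338]
orientation: [0.0, 0.137, 0.991, -0.0]
wrist_force: [-2.3, -1.3, 4.6]
finger_gap: 0.0176
grip_force: 119.1
```

apply_moves(
  moves=[0, 0, 0.28, 0, 0, 0, 0, 1.76, 0.28, 0, 0, 0, 0, 1.76, 0.28, 0, 0, 0, 0, 1.76, 0.15, 0, 0, 0, 0, 1.76, 0.06, 0, 0, 0, 0, 1.76, 0, 0, 0, 0, 0, 1.76, 0, 0, 0, 0],
)

```text
clock: 9.12
tcp_pos: [0.5285, -0.055, 0.1333]
orientation: [0.0, 0.137, 0.991, 0.001]
wrist_force: [-0.6, 0.9, 0.4]
finger_gap: 0.0175
grip_force: 119.3
```

apply_moves(
  moves=[0, 0, 0.28, 0, 0, 0, 0.88, -0.88, 0.28, 0, 0, 0, 0.88, -0.88, 0.28, 0, 0, 0, 0.88, -0.88, 0.15, 0, 0, 0, 0.88, -0.88, 0.06, 0, 0, 0, 0.88, -0.88, 0, 0, 0, 0, 0.88, -0.88, 0, 0, 0, 0],
)

```text
clock: 9.7
tcp_pos: [0.5499, -0.077, 0.1333]
orientation: [-0.0, 0.137, 0.991, -0.0]
wrist_force: [0.5, -0.3, -1.4]
finger_gap: 0.0176
grip_force: 119.0
```

apply_moves(
  moves=[0, 0, 0.28, 0, 0, 0, -1.76, 0, 0.28, 0, 0, 0, -1.76, 0, 0.28, 0, 0, 0, -1.76, 0, 0.15, 0, 0, 0, -1.76, 0, 0.06, 0, 0, 0, -1.76, 0, 0, 0, 0, 0, -1.76, 0, 0, 0, 0, 0],
)

```text
clock: 10.28
tcp_pos: [0.5073, -0.077, 0.1337]
orientation: [0.001, 0.137, 0.991, -0.0]
wrist_force: [-0.1, 0.7, -1.8]
finger_gap: 0.0173
grip_force: 119.1
```

apply_moves(
  moves=[0, 0, -0.04, 0, 0, 0, 0, 0, -0.08, 0, 0, 0, 0, 0, -0.08, 0, 0, 0, 0, 0, -0.08, 0, 0, 0],
)

```text
clock: 10.62
tcp_pos: [0.5072, -0.0771, 0.1321]
orientation: [0.001, 0.137, 0.991, -0.0]
wrist_force: [-2.2, 0.3, 5.0]
finger_gap: 0.0173
grip_force: 119.4
```

apply_moves(
  moves=[0, 0, 0.28, 0, 0, 0, 1.76, 0, 0.28, 0, 0, 0, 1.76, 0, 0.28, 0, 0, 0, 1.76, 0, 0.15, 0, 0, 0, 1.76, 0, 0.06, 0, 0, 0, 1.76, 0, 0, 0, 0, 0, 1.76, 0, 0, 0, 0, 0],
)

```text
clock: 11.2
tcp_pos: [0.5507, -0.077, 0.1321]
orientation: [0.001, 0.137, 0.991, 0.0]
wrist_force: [0.9, 0.3, 0.7]
finger_gap: 0.0178
grip_force: 119.1
```

apply_moves(
  moves=[0, 0, 0.28, 0, 0, 0, -0.88, -0.88, 0.28, 0, 0, 0, -0.88, -0.88, 0.28, 0, 0, 0, -0.88, -0.88, 0.15, 0, 0, 0, -0.88, -0.88, 0.06, 0, 0, 0, -0.88, -0.88, 0, 0, 0, 0, -0.88, -0.88, 0, 0, 0, 0],
)

```text
clock: 11.78
tcp_pos: [0.5283, -0.0988, 0.1314]
orientation: [-0.0, 0.137, 0.991, -0.0]
wrist_force: [-1.6, -0.9, -0.4]
finger_gap: 0.0174
grip_force: 119.4
```

apply_moves(
  moves=[0, 0, 0.28, 0, 0, 0, 0, 1.76, 0.28, 0, 0, 0, 0, 1.76, 0.28, 0, 0, 0, 0, 1.76, 0.15, 0, 0, 0, 0, 1.76, 0.06, 0, 0, 0, 0, 1.76, 0, 0, 0, 0, 0, 1.76, 0, 0, 0, 0],
)

```text
clock: 12.37
tcp_pos: [0.5286, -0.0553, 0.1314]
orientation: [0.0, 0.137, 0.991, 0.0]
wrist_force: [0.1, 0.5, -0.9]
finger_gap: 0.0173
grip_force: 119.8
```

apply_moves(
  moves=[0, 0, 0.5, 0, 0, 0, 0, 2, 1.4, 0, 0, 0, 0, 2.5, 1.4, 0, 0, 0, 0, 2.5, 1.4, 0, 0, 0],
)

```text
clock: 12.7
tcp_pos: [0.5291, 0.0099, 0.1678]
orientation: [0.001, 0.136, 0.991, 0.001]
wrist_force: [-0.3, 0.1, -3.5]
finger_gap: 0.0176
grip_force: 119.2
```

Run:
```python
from h import *
im,K,T=cam("wrist"); np.savez("w3.npz",im=im,K=K,T=T)
s=status.get_state();p=s["tcp_pos"];print(p,s["orientation"])
q=[proj([p[0]+.01*np.cos(t),p[1]+.01*np.sin(t),p[2]-.0755],K,T) for t in np.linspace(0,6.28,40)]
c=proj([.528,-.0765,.055],K,T).astype(int);print(c)
u0,v0=max(0,c[0]-60),max(0,c[1]-75)
big=cv2.resize(im[v0:v0+150,u0:u0+200],None,fx=4,fy=4,interpolation=cv2.INTER_CUBIC)
cv2.polylines(big,[((np.array(q)-[u0,v0]+.5)*4-.5).round().astype(np.int32)],True,(255,255,0),1)
def circ(r,z,col):
    q=np.array([proj([.528+r*np.cos(t),-.0765+r*np.sin(t),z],K,T) for t in np.linspace(0,6.28,60)])
    cv2.polylines(big,[((q-[u0,v0]+.5)*4-.5).round().astype(np.int32)],True,col,1)
circ(.0348,.05,(0,255,0));circ(.033,.0558,(255,0,0))
cv2.imwrite("pics/w3.png",big)
```

```text
[0.52880097 0.00838014 0.16691515] [ 6.16913486e-04  1.36019546e-01  9.90705961e-01 -2.67987738e-05]
[232 223]
```

View pics/w3.png

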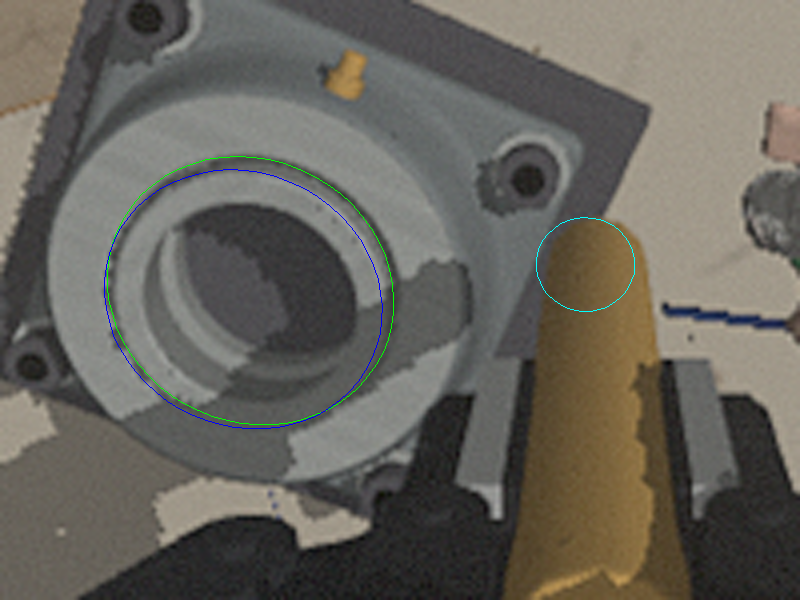

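Cup is visibly deeper and square, concentric with the bore (centre ≈ (247,295) in the crop); drift still held upright at (590,265). Continuing.

apply_moves(
  moves=[0, -1.3, 0, 0, 0, 0, 0, -2.5, -0.2, 0, 0, 0, 0, -2.5, -0.8, 0, 0, 0, 0, -2.5, -1.2, 0, 0, 0, 0, -2.5, -1.35, 0, 0, 0, 0, -2.5, -1.44, 0, 0, 0, 0, -2.5, -1.48, 0, 0, 0, 0, -2.5, -1.48, 0, 0, 0],
)

```text
clock: 13.42
tcp_pos: [0.5282, -0.0547, 0.1295]
orientation: [-0.0, 0.137, 0.991, -0.0]
wrist_force: [-0.2, -0.2, -0.5]
finger_gap: 0.0175
grip_force: 120.0
```

apply_moves(
  moves=[0, 0, 0.28, 0, 0, 0, 0, -1.76, 0.28, 0, 0, 0, 0, -1.76, 0.28, 0, 0, 0, 0, -1.76, 0.15, 0, 0, 0, 0, -1.76, 0.06, 0, 0, 0, 0, -1.76, 0, 0, 0, 0, 0, -1.76, 0, 0, 0, 0],
)

```text
clock: 14.0
tcp_pos: [0.5288, -0.0985, 0.1297]
orientation: [0.001, 0.137, 0.991, -0.0]
wrist_force: [-0.0, -1.0, 0.9]
finger_gap: 0.0173
grip_force: 120.1
```

apply_moves(
  moves=[0, 0, 0.28, 0, 0, 0, 0.88, 0.88, 0.28, 0, 0, 0, 0.88, 0.88, 0.28, 0, 0, 0, 0.88, 0.88, 0.15, 0, 0, 0, 0.88, 0.88, 0.06, 0, 0, 0, 0.88, 0.88, 0, 0, 0, 0, 0.88, 0.88, 0, 0, 0, 0],
)

```text
clock: 14.58
tcp_pos: [0.5497, -0.0768, 0.129]
orientation: [-0.0, 0.137, 0.991, 0.0]
wrist_force: [0.4, -0.7, -2.6]
finger_gap: 0.0174
grip_force: 119.9
```

apply_moves(
  moves=[0, 0, 0.28, 0, 0, 0, -1.76, 0, 0.28, 0, 0, 0, -1.76, 0, 0.28, 0, 0, 0, -1.76, 0, 0.15, 0, 0, 0, -1.76, 0, 0.06, 0, 0, 0, -1.76, 0, 0, 0, 0, 0, -1.76, 0, 0, 0, 0, 0],
)

```text
clock: 15.17
tcp_pos: [0.5073, -0.0773, 0.1296]
orientation: [0.001, 0.137, 0.991, -0.0]
wrist_force: [-0.1, 0.1, -2.5]
finger_gap: 0.0175
grip_force: 119.8
```

apply_moves(
  moves=[0, 0, -0.04, 0, 0, 0, 0, 0, -0.08, 0, 0, 0, 0, 0, -0.08, 0, 0, 0, 0, 0, -0.08, 0, 0, 0],
)

```text
clock: 15.5
tcp_pos: [0.5073, -0.0773, 0.1281]
orientation: [0.001, 0.137, 0.991, -0.0]
wrist_force: [-0.5, 0.5, 4.0]
finger_gap: 0.0174
grip_force: 119.9
```

apply_moves(
  moves=[0, 0, 0.28, 0, 0, 0, 1.76, 0, 0.28, 0, 0, 0, 1.76, 0, 0.28, 0, 0, 0, 1.76, 0, 0.15, 0, 0, 0, 1.76, 0, 0.06, 0, 0, 0, 1.76, 0, 0, 0, 0, 0, 1.76, 0, 0, 0, 0, 0],
)

```text
clock: 16.08
tcp_pos: [0.5503, -0.0768, 0.1279]
orientation: [0.001, 0.137, 0.991, 0.0]
wrist_force: [-0.0, 0.5, -0.6]
finger_gap: 0.0177
grip_force: 120.0
```

apply_moves(
  moves=[0, 0, 0.28, 0, 0, 0, -0.88, -0.88, 0.28, 0, 0, 0, -0.88, -0.88, 0.28, 0, 0, 0, -0.88, -0.88, 0.15, 0, 0, 0, -0.88, -0.88, 0.06, 0, 0, 0, -0.88, -0.88, 0, 0, 0, 0, -0.88, -0.88, 0, 0, 0, 0],
)

```text
clock: 16.67
tcp_pos: [0.5284, -0.0987, 0.1273]
orientation: [-0.0, 0.137, 0.991, -0.0]
wrist_force: [-0.6, -0.9, -1.5]
finger_gap: 0.0173
grip_force: 119.7
```

apply_moves(
  moves=[0, 0, 0.28, 0, 0, 0, 0, 1.76, 0.28, 0, 0, 0, 0, 1.76, 0.28, 0, 0, 0, 0, 1.76, 0.15, 0, 0, 0, 0, 1.76, 0.06, 0, 0, 0, 0, 1.76, 0, 0, 0, 0, 0, 1.76, 0, 0, 0, 0],
)

```text
clock: 17.25
tcp_pos: [0.5287, -0.0552, 0.1275]
orientation: [0.0, 0.137, 0.991, 0.0]
wrist_force: [0.3, 1.0, 0.6]
finger_gap: 0.0174
grip_force: 120.2
```

apply_moves(
  moves=[0, 0, -0.04, 0, 0, 0, 0, 0, -0.08, 0, 0, 0, 0, 0, -0.08, 0, 0, 0, 0, 0, -0.08, 0, 0, 0],
)

```text
clock: 17.58
tcp_pos: [0.5289, -0.0552, 0.1259]
orientation: [0.001, 0.137, 0.991, 0.0]
wrist_force: [-1.2, 2.9, 5.3]
finger_gap: 0.0172
grip_force: 120.3
```

apply_moves(
  moves=[0, 0, 0.28, 0, 0, 0, 0, -1.76, 0.28, 0, 0, 0, 0, -1.76, 0.28, 0, 0, 0, 0, -1.76, 0.15, 0, 0, 0, 0, -1.76, 0.06, 0, 0, 0, 0, -1.76, 0, 0, 0, 0, 0, -1.76, 0, 0, 0, 0],
)

```text
clock: 18.17
tcp_pos: [0.5284, -0.0995, 0.1258]
orientation: [0.0, 0.137, 0.991, -0.001]
wrist_force: [-1.4, -2.7, 4.5]
finger_gap: 0.0179
grip_force: 120.7
```

apply_moves(
  moves=[0, 0, 0.28, 0, 0, 0, 0.88, 0.88, 0.28, 0, 0, 0, 0.88, 0.88, 0.28, 0, 0, 0, 0.88, 0.88, 0.15, 0, 0, 0, 0.88, 0.88, 0.06, 0, 0, 0, 0.88, 0.88, 0, 0, 0, 0, 0.88, 0.88, 0, 0, 0, 0],
)

```text
clock: 18.75
tcp_pos: [0.5498, -0.0763, 0.1258]
orientation: [-0.0, 0.137, 0.991, 0.001]
wrist_force: [-0.6, 2.7, 4.0]
finger_gap: 0.0174
grip_force: 120.4
```

apply_moves(
  moves=[0, 0, 0.28, 0, 0, 0, -1.76, 0, 0.28, 0, 0, 0, -1.76, 0, 0.28, 0, 0, 0, -1.76, 0, 0.15, 0, 0, 0, -1.76, 0, 0.06, 0, 0, 0, -1.76, 0, 0, 0, 0, 0, -1.76, 0, 0, 0, 0, 0],
)

```text
clock: 19.33
tcp_pos: [0.5071, -0.0773, 0.1258]
orientation: [0.0, 0.137, 0.991, -0.0]
wrist_force: [-1.8, 0.0, 1.0]
finger_gap: 0.0175
grip_force: 120.2
```

apply_moves(
  moves=[0, 0, -0.04, 0, 0, 0, 0, 0, -0.06, 0, 0, 0, 0, 0, -0.06, 0, 0, 0, 0, 0, -0.06, 0, 0, 0],
)

```text
clock: 19.67
tcp_pos: [0.5075, -0.0774, 0.1257]
orientation: [0.001, 0.137, 0.991, -0.0]
wrist_force: [-4.4, 0.8, 11.1]
finger_gap: 0.0177
grip_force: 120.7
```

apply_moves(
  moves=[0, 0, 0.28, 0, 0, 0, 1.76, 0, 0.28, 0, 0, 0, 1.76, 0, 0.28, 0, 0, 0, 1.76, 0, 0.15, 0, 0, 0, 1.76, 0, 0.06, 0, 0, 0, 1.76, 0, 0, 0, 0, 0, 1.76, 0, 0, 0, 0, 0],
)

```text
clock: 20.25
tcp_pos: [0.5514, -0.0771, 0.1258]
orientation: [0.002, 0.137, 0.991, 0.0]
wrist_force: [-0.7, 0.8, 6.1]
finger_gap: 0.0176
grip_force: 121.3
```

apply_moves(
  moves=[0, 0, 0.28, 0, 0, 0, -0.88, -0.88, 0.28, 0, 0, 0, -0.88, -0.88, 0.28, 0, 0, 0, -0.88, -0.88, 0.15, 0, 0, 0, -0.88, -0.88, 0.06, 0, 0, 0, -0.88, -0.88, 0, 0, 0, 0, -0.88, -0.88, 0, 0, 0, 0],
)

```text
clock: 20.83
tcp_pos: [0.5286, -0.099, 0.1257]
orientation: [0.001, 0.137, 0.991, -0.001]
wrist_force: [-5.0, -0.1, 12.2]
finger_gap: 0.0174
grip_force: 121.6
```

apply_moves(
  moves=[0, 0, 0.28, 0, 0, 0, 0, 1.76, 0.28, 0, 0, 0, 0, 1.76, 0.28, 0, 0, 0, 0, 1.76, 0.15, 0, 0, 0, 0, 1.76, 0.06, 0, 0, 0, 0, 1.76, 0, 0, 0, 0, 0, 1.76, 0, 0, 0, 0],
)

```text
clock: 21.42
tcp_pos: [0.5291, -0.0546, 0.1256]
orientation: [0.001, 0.137, 0.991, 0.001]
wrist_force: [-3.6, 4.3, 14.0]
finger_gap: 0.0175
grip_force: 121.5
```

apply_moves(
  moves=[0, 0, -0.05, 0, 0, 0, 0, 0, -0.1, 0, 0, 0, 0, 0, -0.1, 0, 0, 0, 0, 0, -0.1, 0, 0, 0],
)

```text
clock: 21.75
tcp_pos: [0.5297, -0.0548, 0.1255]
orientation: [0.002, 0.137, 0.991, 0.001]
wrist_force: [-6.9, 5.6, 28.0]
finger_gap: 0.0175
grip_force: 123.3
```

apply_moves(
  moves=[0, 0, 0.38, 0, 0, 0, 0, -1.76, 0.38, 0, 0, 0, 0, -1.76, 0.38, 0, 0, 0, 0, -1.76, 0.2, 0, 0, 0, 0, -1.76, 0.1, 0, 0, 0, 0, -1.76, 0, 0, 0, 0, 0, -1.76, 0, 0, 0, 0],
)

```text
clock: 22.33
tcp_pos: [0.53, -0.1009, 0.1256]
orientation: [0.003, 0.138, 0.99, -0.002]
wrist_force: [-7.1, -1.4, 27.3]
finger_gap: 0.0175
grip_force: 123.2
```

apply_moves(
  moves=[0, 0, 0.38, 0, 0, 0, 0.88, 0.88, 0.38, 0, 0, 0, 0.88, 0.88, 0.38, 0, 0, 0, 0.88, 0.88, 0.2, 0, 0, 0, 0.88, 0.88, 0.1, 0, 0, 0, 0.88, 0.88, 0, 0, 0, 0, 0.88, 0.88, 0, 0, 0, 0],
)

```text
clock: 22.92
tcp_pos: [0.5517, -0.0765, 0.1255]
orientation: [0.003, 0.137, 0.991, 0.0]
wrist_force: [-5.4, 4.0, 29.8]
finger_gap: 0.0175
grip_force: 123.6
```

apply_moves(
  moves=[0, 0, 0.38, 0, 0, 0, -1.76, 0, 0.38, 0, 0, 0, -1.76, 0, 0.38, 0, 0, 0, -1.76, 0, 0.2, 0, 0, 0, -1.76, 0, 0.1, 0, 0, 0, -1.76, 0, 0, 0, 0, 0, -1.76, 0, 0, 0, 0, 0],
)

```text
clock: 23.5
tcp_pos: [0.5068, -0.0772, 0.1249]
orientation: [0.001, 0.137, 0.991, -0.0]
wrist_force: [-8.0, 2.6, 30.5]
finger_gap: 0.0177
grip_force: 124.1
```

apply_moves(
  moves=[0, 0, 1, 0, 0, 0, 0, 0, 2.5, 0, 0, 0, 0.8, 1, 3, 0, 0, 0, 0.8, 2.2, 3, 0, 0, 0, 0.8, 3.4, 3, 0, 0, 0, 0.8, 3.4, 3, 0, 0, 0, 0.8, 3.4, 3, 0, 0, 0, 0.8, 3.4, 3, 0, 0, 0],
)

```text
clock: 24.17
tcp_pos: [0.5261, 0.008, 0.1953]
orientation: [-0.001, 0.137, 0.991, -0.0]
wrist_force: [0.6, -0.2, -2.5]
finger_gap: 0.0176
grip_force: 120.0
```

Run:
```python
from h import *
im,K,T=cam("wrist"); np.savez("w4.npz",im=im,K=K,T=T)
s=status.get_state();p=s["tcp_pos"];print(s["clock"],p,s["orientation"],s["ft_torque"])
c=proj([.528,-.0765,.05],K,T).astype(int)
u0,v0=max(0,c[0]-60),max(0,c[1]-75)
big=cv2.resize(im[v0:v0+150,u0:u0+200],None,fx=4,fy=4,interpolation=cv2.INTER_CUBIC)
def circ(x,y,r,z,col):
    q=np.array([proj([x+r*np.cos(t),y+r*np.sin(t),z],K,T) for t in np.linspace(0,6.28,60)])
    cv2.polylines(big,[((q-[u0,v0]+.5)*4-.5).round().astype(np.int32)],True,col,1)
circ(.528,-.0765,.0348,.05,(0,255,0));circ(p[0],p[1],.01,p[2]-.0755,(255,255,0))
cv2.imwrite("pics/w4.png",big)
```

```text
24.2167 [0.52614611 0.00753047 0.19545647] [-6.25126793e-04  1.37178810e-01  9.90546088e-01 -1.73378459e-04] [-0.09964379  0.00333002 -0.01851016]
```

View pics/w4.png

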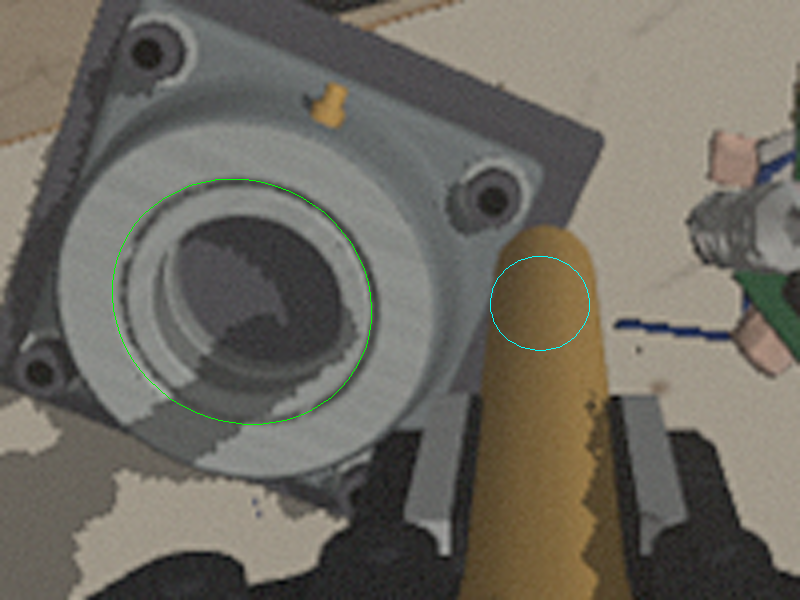

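Cup is flush and concentric in the bore (centre ≈(245,300)); the drift has pitched a little in the pads: its tip shows at (546,275) instead of (540,303). I'll work out the tilt.

Run:
```python
from h import *
from scipy.spatial.transform import Rotation as Ro
d=np.load("w4.npz");K,T=d["K"],d["T"]
p=np.array([.52614611,.00753,.19545]);g=p+[0,0,.011]
c=proj([.528,-.0765,.05],K,T).astype(int);u0,v0=max(0,c[0]-60),max(0,c[1]-75)
ax=np.array([.27,.963,0])
for th in np.arange(0,.13,.01):
    R=Ro.from_rotvec(ax*th).as_matrix()
    q=np.array([proj(g+R@[.01*np.cos(t),.01*np.sin(t),-.0865],K,T) for t in np.linspace(0,6.28,60)])
    q=(q-[u0,v0]+.5)*4-.5
    print(round(th,2),q.min(0).round(),q.max(0).round())
```

```text
0.0 [490. 256.] [589. 350.]
0.01 [490. 252.] [589. 346.]
0.02 [490. 248.] [589. 342.]
0.03 [490. 244.] [589. 338.]
0.04 [490. 240.] [589. 333.]
0.05 [490. 236.] [589. 329.]
0.06 [490. 232.] [589. 325.]
0.07 [489. 228.] [589. 321.]
0.08 [489. 224.] [590. 317.]
0.09 [489. 220.] [590. 313.]
0.1 [489. 216.] [590. 309.]
0.11 [489. 212.] [590. 305.]
0.12 [489. 208.] [590. 301.]
```

apply_moves(
  moves=[0.2, 1.5, 0, 0, 0, 0, 0.4, 3, 0, 0, 0, 0, 0.4, 4.5, 0, -0.01, -0.036, 0, 0.4, 6, 0, -0.02, -0.072, 0, 0.4, 7.5, 0, -0.02, -0.072, 0, 0.4, 8.94, 0, -0.02, -0.072, 0, 0.4, 8.94, -1, -0.02, -0.072, 0, 0.4, 8.94, -2.2, -0.02, -0.072, 0, 0.4, 8.94, -3.4, -0.02, -0.072, 0, 0.4, 8.94, -4.3, -0.02, -0.072, 0, 0.4, 8.94, -4.5, -0.02, -0.072, 0, 0.4, 8.94, -4.6, -0.02, -0.072, 0, 0.4, 8.94, -4.6, -0.02, -0.072, 0, 0.4, 8.94, -4.6, -0.02, -0.072, 0],
)

```text
clock: 25.38
tcp_pos: [0.5379, 0.2314, 0.0829]
orientation: [0.038, 0.137, 0.99, -0.004]
wrist_force: [0.7, -0.4, -1.5]
finger_gap: 0.0174
grip_force: 119.9
```

apply_moves(
  moves=[0, 0, -0.06, 0, 0, 0, 0, 0, -0.12, 0, 0, 0, 0, 0, -0.18, 0, 0, 0, 0, 0, -0.18, 0, 0, 0, 0, 0, -0.18, 0, 0, 0],
)

```text
clock: 25.8
tcp_pos: [0.5364, 0.2316, 0.077]
orientation: [0.037, 0.137, 0.99, -0.005]
wrist_force: [0.1, 0.9, -2.6]
finger_gap: 0.0171
grip_force: 119.9
```

Run:
```python
from h import *
s=status.get_state();print(s["clock"],s["tcp_pos"],s["orientation"],s["wrist_force"],s["ft_torque"])
```

```text
25.8 [0.53638734 0.23163349 0.0770229 ] [ 0.0371415   0.13682834  0.98988621 -0.00487836] [ 0.12198207  0.87399066 -2.62370957] [-0.00564265  0.0924325  -0.0123247 ]
```

Still about 1.5 mm up. Lower until contact shows.

apply_moves(
  moves=[0, 0, -0.03, 0, 0, 0, 0, 0, -0.06, 0, 0, 0, 0, 0, -0.09, 0, 0, 0, 0, 0, -0.1, 0, 0, 0, 0, 0, -0.1, 0, 0, 0],
)

```text
clock: 26.22
tcp_pos: [0.5368, 0.2316, 0.0755]
orientation: [0.038, 0.137, 0.99, -0.005]
wrist_force: [-2.1, -0.4, 5.9]
finger_gap: 0.0178
grip_force: 120.6
```

apply_moves(
  moves=[0, 0, 0, 0, 0, 0, 0, 0, 0, 0, 0, 0, 0, 0, 0, 0, 0, 0, 0, 0, 0, 0, 0, 0],
  newtons=20,
)

```text
clock: 26.55
tcp_pos: [0.5367, 0.2316, 0.0755]
orientation: [0.038, 0.137, 0.99, -0.005]
wrist_force: [-1.6, -0.2, 5.1]
finger_gap: 0.0174
grip_force: 120.6
```

apply_moves(
  moves=[0, 0, 0, 0, 0, 0, 0, 0, 0, 0, 0, 0, 0, 0, 0, 0, 0, 0, 0, 0, 0, 0, 0, 0, 0, 0, 0, 0, 0, 0, 0, 0, 0, 0, 0, 0, 0, 0, 0, 0, 0, 0, 0, 0, 0, 0, 0, 0, 0, 0, 0, 0, 0, 0, 0, 0, 0, 0, 0, 0],
  claw=100,
)

```text
clock: 27.38
tcp_pos: [0.5364, 0.2316, 0.0743]
orientation: [0.037, 0.137, 0.99, -0.005]
wrist_force: [-0.0, -0.4, 0.4]
finger_gap: 0.0856
grip_force: 0.0
```

apply_moves(
  moves=[0, 0, 1, 0, 0, 0, 0, 0, 2, 0, 0, 0, 0, 0, 3.5, 0, 0, 0, 0, 0, 5, 0, 0, 0, 0, 0, 6.5, 0, 0, 0, 0, 0, 6.5, 0, 0, 0, 0, 0, 6.5, 0, 0, 0, 0, 0, 6.5, 0, 0, 0],
)

```text
clock: 28.05
tcp_pos: [0.5363, 0.2315, 0.2367]
orientation: [0.037, 0.137, 0.99, -0.005]
wrist_force: [-0.0, -0.5, -0.5]
finger_gap: 0.0857
grip_force: 0.0
```

Run:
```python
from h import *
im,K,T=cam("wrist"); b,_,_=cam("scene")
s=status.get_state();print(s["clock"],s["tcp_pos"],s["wrist_force"],s["finger_gap"])
r=np.zeros((600,800,3),np.uint8); r[:400,:640]=im[:, :640]
c=cv2.resize(b[210:330,160:340],None,fx=1.66,fy=1.66)[:200]; r[400:400+c.shape[0],:c.shape[1]]=c
cv2.imwrite("pics/w5.png",r); print(proj([.5365,.2315,.12],K,T),proj([.5365,.2315,0],K,T))
```

```text
28.15 [0.53542454 0.23129297 0.23509398] [-0.58704966 -0.9361177   0.41492376] 0.08528807145006932
[319.99803591 191.40374474] [320.21538524 163.1327378 ]
```

View pics/w5.png

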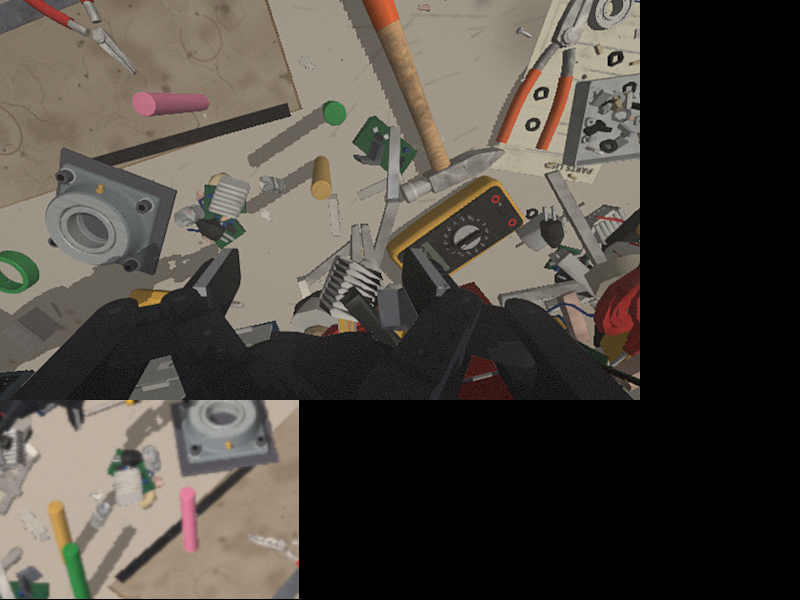

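The drift stands upright, released, at (321,180) in the wrist view, matching the prediction. The cup is flush in the housing at (88,228).

```bash
python3 -c "
from workcell import job
print(job.hand_in())"
```

```text
the job is handed in; nothing more can be done
None
```

The cup was tapped fully home and looks square and flush, the drift stands upright where I picked it up on the bench, and the job is handed in at about 28 s; the hand-in returned no verdict.

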